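Make up a pen kit and a bottle-stopper kit at the woodturning bench

TASK

Make up two turning kits from the stock on the bench: in the long narrow tray, the long square blank lying in the long compartment and the small brass collar lying flat (hole upward) in the short one; in the square tray, the wide steel ring lying flat in the wide compartment, and the round wooden billet and the pointed steel cone standing upright (cone point up), one in each of the two small compartments, either way round. Every piece must rest on its compartment's floor, and be let go. Leave the short square blank where it lies, and do not knock over or push away the little glue bottle.

Things in the scene. Friction and masses are not known exactly. Their poses are not given: they have to be found in the camera images.
- long_tray: Fixed low tray of grey plastic, outside 213 (x) x 62 (y) x 12 mm high; walls and one divider 4 mm thick, 12 mm high; floor 4 mm thick. Origin: centre of the underside, on the bench. Along its own x it has a long compartment (135 x 54 mm inside, centre at x = -35, y = 0 mm) and a short one (66 x 54 mm inside, centre at x = +70, y = 0 mm). z is up.
- square_tray: Fixed low tray of grey plastic, outside 176 x 176 x 12 mm high; walls and dividers 4 mm thick, 12 mm high; floor 4 mm thick. Origin: centre of the underside, on the bench. Its -x half is one wide compartment (82 mm in x, 168 mm in y, centre at x = -43, y = 0 mm); its +x half is split into two small compartments (82 x 82 mm, centres at x = +43, y = +43 and y = -43 mm). z is up.
- long_blank: Long square blank of mid-brown wood, 110 x 25 x 25 mm, about 50 g, lying on the bench, long axis = its x. Origin at its middle, 12.5 mm above what it rests on.
- short_blank: Short square blank of the same wood, 65 x 25 x 25 mm, long axis = its x, origin at its middle. Not part of either kit: it stays where it lies.
- billet: Round billet of dark wood, a cylinder 44 mm in diameter and 60 mm tall, about 70 g, standing upright (its axis = z). Origin at its middle, 30 mm above what it stands on.
- collar: Small brass collar (mandrel bushing), 30 mm outside, 12 mm hole, 24 mm tall, about 110 g, lying flat with the hole upward (axis = z). Origin at its middle, 12 mm above what it rests on.
- ring: Wide flat steel ring, 60 mm outside, 36 mm hole, 20 mm tall, about 300 g, lying flat (axis = z). Origin at its middle, 10 mm above what it rests on.
- cone: Pointed steel cone (live-centre tip): a cylinder 36 mm in diameter and 26 mm tall with a cone above it, 54 mm tall in all, about 220 g, standing point up (axis = z, point at +z). Origin on the axis, 13 mm above what it stands on (mid-height of the cylinder).
- glue_bottle: Little white glue bottle with a black nozzle, 30 mm in diameter, 75 mm tall, about 60 g, standing. Origin: centre of its underside. A bystander, as are a cork sanding block and a pencil stub. All stock and bystanders lie in a loose 3 by 3 grid, 110 mm apart in world x, 130 mm in world y, so fingers closing along world x have free room beside any of them; the blanks run roughly along world y.

How it is judged:
By the outcome, as a careful person would: the job done as asked, in the order asked, and still so for the second after the job is handed in, with the robot touching nothing.
It also fails if it takes over 128 s, if anything falls off the work surface, if the arm or the gripper's body presses on something with over 40 N, if the wrist force passes 120 N, or if a joint passes its speed limit or range.

ROBOT

A 7-joint arm with a two-finger parallel gripper is mounted at the origin on the work surface. World frame = base frame: x ahead of the robot, y to its left, z up, the work surface at z = 0. Lengths are in mm, angles in rad, forces in N, time in s.
With the tool pointing down it reaches from about 400 to 875 mm from the base axis. Payload 4.4 kg.
Tool frame: the origin (TCP) lies midway between the tips of the shut fingers; the grasp point (between the pads) lies ctrl.grip_depth behind it (ctrl.grip_depth is the distance from the TCP to the grasp point, in mm); z points along the fingers, y is the line along which they close (so a half turn about z gives the same grasp; the last joint's range is limited). The gripper opens to 85 mm and grips with 20 to 120 N. Pads are 22 mm wide; open, the fingers measure 114 mm over their backs; the gripper's body (76 mm by 85 mm) begins 54 mm behind the grasp point. The pads swing forward as they close: fully open they stand 13 mm farther back than shut.
Start: joints at [1.229, 0.628, 0.038, 1.517, -0.027, 0.996, -0.02], TCP at [177.033, -625.441, 231.313] pointing down, gripper open.
Joint ranges: [-3.06, 3.06], [-0.37, 2.12], [-1.25, 1.32], [0.18, 2.47], [-1.1, 4.24], [0.23, 1.98], [-2.94, 2.94]. Speed limits (rad/s): [2.57, 2.57, 3.14, 3.14, 3.14, 3.14, 3.14].

INTERFACE

Orientations are given as [roll, pitch, yaw] about the fixed x, y, z axes, in that order (R = Rz(yaw) Ry(pitch) Rx(roll)).
In Python, from cell import ctrl gives the robot as it stands.
- The arm moves only by the tool carry_out, never from a script. Its argument "deltas" is one flat list of numbers, 7 for each row, row after row: the turn, a rotation vector about the tool's x, y, z in degrees, then the shift along the tool's x, y, z in m, then the closure, from -1 (fully open) to 1 (shut). In form: [wx, wy, wz, dx, dy, dz, claw, wx, wy, wz, dx, dy, dz, claw, ...]. A call has 1 to 12 rows; each row shifts and turns the commanded pose from where the row before left it, along the tool's axes as they then stand; what a row does not reach is not made up. A row lasts 1/8 s, in which the tool goes at most 62.5 mm and 10.7 degrees, less where a joint would pass 70% of its speed; a pose out of reach is approached as far as the arm can. A call with a gripper value outside its range is refused whole. The fingers move at their own pace and stop on an object; the grip force is fixed at half the most. Time passes only in rows, so rows that do not move let the fingers close. It gives the time, the measured TCP pose, the force, the opening and the grip force at its end, in the units of the state.
- ctrl.read_state(): the state, without advancing time (a new reading comes with each control period).
- ctrl.get_image(name): name is "side" or "top" or "wrist"; returns the picture (480x640x3 uint8, red, green, blue); there is no depth.
- ctrl.calibration(name): a dict with "mtx" (3x3 intrinsics, pixels), "distortion" ([k1, k2, p1, p2, k3] as OpenCV has them; the pictures are not rectified), "R" (3x3) and "t" (3): a world point X has camera coordinates R X + t. Camera axes: x right, y down, z forward; pixel columns grow to the right and rows downward; lengths in mm; the calibration is good to about 2 mm. A picture is of the moment at which its call begins: read the wrist's pose just before it. calibration takes no time and is no camera call; for the wrist camera it gives the pose at the moment of the call.
- ctrl.finish_job(): hands the job in; it is judged then, once.
The state is a dict: "clock": time; "qpos": joint angles; "qd": joint speeds; "tau": joint torques, N m; "eef_pos": TCP position; "tool_rot": TCP orientation; "force": force on the tool from outside, world axes, zero at the start; "torque": the same for the moment, N m; "width": finger opening in mm; "gripper_force": force on a finger pad.
Only numpy, scipy, OpenCV 4.12 (cv2) and the standard library are available. Lean on these libraries where they do the work, as an engineer would, in place of code of your own. Each camera call takes 0.05 s, during which the arm holds its last target. There are 200 camera calls.

## Working session

There is one attempt and no reset: what is moved stays moved. The work goes in short steps, Python scripts to look and compute and a tool call to move; the robot and the scene stay as the last step left them, time stands still between calls to the robot, and variables do not carry over. Pictures are saved under pics/ and viewed, at most 14 in all, crops included, and the job is handed in when it is done.

Besides the shell and the picture viewer there is one more tool, called after "Emit:" as name(argument=value, ...), one argument or row to a line, values as JSON. carry_out: Moves the arm, as the interface text tells. Its arguments: {"type":"object","properties":{"deltas":{"type":"array"}},"required":["deltas"]}

```bash
mkdir -p pics; ls; python3 - <<'E'
from cell import ctrl
import cv2,numpy as np
for n in("top","side"):
    cv2.imwrite(f"pics/{n}0.png",ctrl.get_image(n)[:,:,::-1])
    c=ctrl.calibration(n);print(n,{k:np.round(c[k],3).tolist() for k in c})
s=ctrl.read_state();print({k:np.round(s[k],3).tolist() for k in s},ctrl.grip_depth)
E
```

```text
pics
top {'mtx': [[584.981, 0.0, 314.014], [0.0, 584.981, 240.506], [0.0, 0.0, 1.0]], 'distortion': [-0.09, 0.0, 0.0, 0.0, 0.0], 'R': [[-0.026, -1.0, 0.002], [-0.995, 0.026, -0.094], [0.094, -0.005, -0.996]], 't': [20.84, 556.289, 1029.772]}
side {'mtx': [[619.074, 0.0, 316.744], [0.0, 619.074, 237.65], [0.0, 0.0, 1.0]], 'distortion': [-0.055, 0.0, 0.0, 0.0, 0.0], 'R': [[0.987, -0.161, 0.012], [-0.118, -0.769, -0.628], [0.111, 0.618, -0.778]], 't': [-543.79, 85.05, 1173.648]}
{'clock': 0.1, 'qpos': [1.229, 0.629, 0.038, 1.518, -0.027, 0.996, -0.02], 'qd': [0.0, -0.002, -0.001, -0.004, 0.001, 0.001, -0.0], 'tau': [0.004, -56.453, 1.231, -19.397, 0.011, 0.005, -0.0], 'eef_pos': [176.89, -624.887, 230.503], 'tool_rot': [-3.14, 0.0, 0.276], 'force': [0.336, -0.027, 0.041], 'torque': [0.001, -0.048, 0.062], 'gripper_force': 0.0, 'width': 85.612} 18.700000000000003
```

View pics/top0.png

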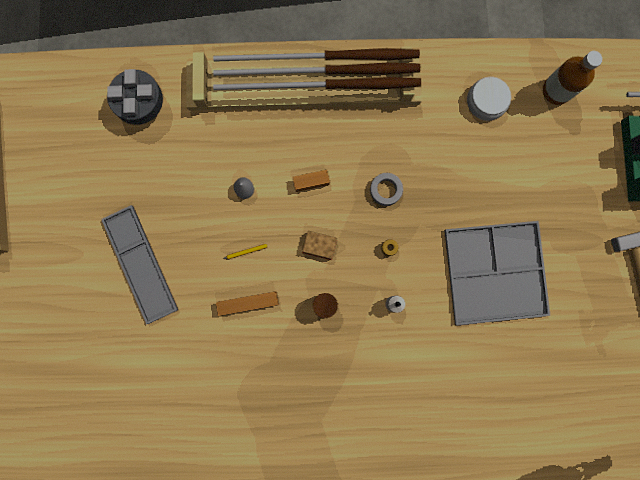

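View pics/side0.png

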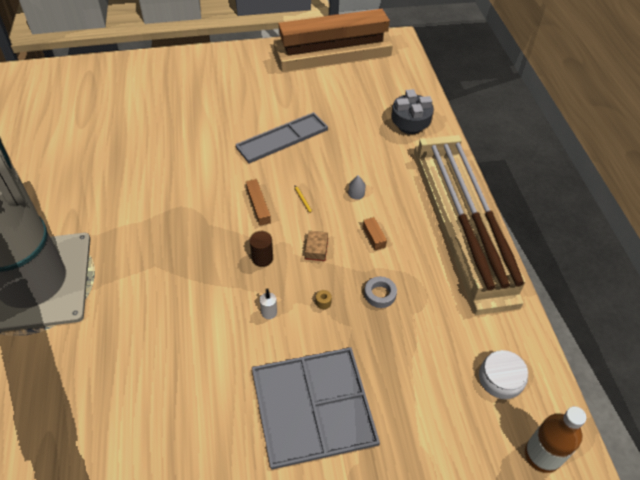

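```bash
cat >h.py <<'E'
import cv2,numpy as np
from cell import ctrl
def ray(cal,px,z):
    p=cv2.undistortPoints(np.array(px,float).reshape(-1,1,2),np.array(cal["mtx"]),np.array(cal["distortion"])).reshape(-1,2)
    R=np.array(cal["R"]);t=np.array(cal["t"]).ravel();C=-R.T@t
    d=np.c_[p,np.ones(len(p))]@R
    return C+d*((z-C[2])/d[:,2])[:,None]
def masks(im):
    h=cv2.cvtColor(im,cv2.COLOR_RGB2HSV);H,S,V=[h[:,:,i].astype(int) for i in range(3)]
    return dict(grey=S<60,orange=(H<=14)&(S>120),notbench=None,hsv=h)
def blob(m,seed):
    n,l,st,c=cv2.connectedComponentsWithStats(m.astype(np.uint8))
    y,x=np.nonzero(m);i=np.argmin((x-seed[0])**2+(y-seed[1])**2);k=l[y[i],x[i]]
    cs,_=cv2.findContours((l==k).astype(np.uint8),cv2.RETR_EXTERNAL,cv2.CHAIN_APPROX_NONE)
    return max(cs,key=cv2.contourArea).reshape(-1,2)
E
python3 - <<'E'
from h import *
seeds={'top':dict(long_blank=(247,303),short=(311,180),billet=(324,305),collar=(383,248),ring=(374,190),cone=(243,187),bottle=(393,305),long_tray=(140,270),square_tray=(497,300)),
'side':dict(long_blank=(258,200),short=(375,233),billet=(262,250),collar=(323,302),ring=(368,292),cone=(357,187),bottle=(267,305),long_tray=(270,143),square_tray=(290,410))}
zm=dict(long_blank=12.5,short=12.5,billet=30,collar=12,ring=10,cone=22,bottle=37,long_tray=12,square_tray=12)
for n in('top','side'):
    im=cv2.imread(f'pics/{n}0.png')[:,:,::-1].copy();h=cv2.cvtColor(im,cv2.COLOR_RGB2HSV);c=ctrl.calibration(n)
    for k,s in seeds[n].items():
        print(n,k,'hsv',h[s[1],s[0]],end=' ')
        H,S,V=[h[:,:,i].astype(int) for i in range(3)]
        m=S<70 if k in('ring','cone','bottle','long_tray','square_tray') else ((H<=13)&(S>100) if k in('long_blank','short') else ((V<95)&(H<14) if k=='billet' else (S>170)&(V<170)&(H>13)))
        b=blob(m,s);w=ray(c,b,zm[k])[:,:2].astype(np.float32)
        r=cv2.minAreaRect(w)
        print('c',np.round(r[0],1),'size',np.round(r[1],1),'ang',round(r[2],1), 'corners',np.round(cv2.boxPoints(r)).astype(int).tolist() if 'tray' in k else '')
print(ray(ctrl.calibration('top'),[[320,300]],0))
E
```

```text
top long_blank hsv [ 15 181 137] c [432.8 129.3] size [0. 0.] ang 0.0 corners 
top short hsv [ 17 177 144] c [656.3   8.5] size [5.9 0.8] ang 24.8 corners 
top billet hsv [ 16 244  69] c [440.4  -9.2] size [41.  42.6] ang 88.5 corners 
top collar hsv [ 20 202 129] c [ 542.3 -130.9] size [28.4 29.8] ang 16.8 corners 
top ring hsv [ 30   2 126] c [ 650.6 -129.5] size [59.7 60.1] ang 88.6 corners 
top cone hsv [30 12 82] c [657. 133.] size [34.9 37.3] ang 89.4 corners 
top bottle hsv [21 27 96] c [ 438.9 -134.2] size [32.1 28.3] ang 88.0 corners 
top long_tray hsv [ 75   5 108] c [523.6 329.6] size [214.5  64.8] ang 23.5 corners [[412, 317], [438, 257], [635, 343], [609, 402]]
top square_tray hsv [ 75   9 117] c [ 490.9 -328.7] size [176.9 179.2] ang 4.0 corners [[396, -246], [409, -424], [585, -412], [573, -233]]
side long_blank hsv [ 13 157 166] c [447.1 130.5] size [ 25. 124.] ang 8.2 corners 
side short hsv [ 14 159 172] c [669.1   9.9] size [29.  75.2] ang 8.6 corners 
side billet hsv [ 10 154  43] c [440.2  -7.8] size [82.  40.1] ang 88.9 corners 
side collar hsv [ 18 159 159] c [659.4  -6.5] size [0. 0.] ang 0.0 corners 
side ring hsv [165   3 148] c [ 650.2 -128. ] size [70.3 60.3] ang 78.0 corners 
side cone hsv [150   6 118] c [657.  133.2] size [67.9 33.7] ang 77.9 corners 
side bottle hsv [ 90   5 213] c [ 438.2 -140.8] size [59.6 30.5] ang 83.0 corners 
side long_tray hsv [126  10 126] c [523.1 323.9] size [214.5  70.6] ang 23.6 corners [[411, 313], [439, 249], [636, 334], [607, 399]]
side square_tray hsv [120  10 128] c [ 490.7 -330.6] size [176.7 179.6] ang 3.8 corners [[397, -247], [408, -426], [585, -414], [573, -235]]
[[449.25524798  -1.81063412   0.        ]]
```

```bash
cat >>h.py <<'E'
from scipy.spatial.transform import Rotation as Ro
def plan(wps,start=None):
    """wps: (x,y,z,psi_deg), prints shift (m, tool axes of the moment) with row count, then turn"""
    if start is None:
        s=ctrl.read_state();p=np.array(s['eef_pos']);R=Ro.from_euler('xyz',s['tool_rot'])
        print('at',np.round(p,1),np.round(R.as_euler('xyz',degrees=True),1),'w',round(s['width'],1),'t',round(s['clock'],1),'q',np.round(s['qpos'],2))
    else: p=np.array(start[:3]);R=Ro.from_euler('xyz',[180,0,start[3]],degrees=True)
    for x,y,z,psi in wps:
        T=np.array([x,y,z]);Rt=Ro.from_euler('xyz',[180,0,psi],degrees=True)
        d=R.inv().apply(T-p)/1000;rv=np.degrees((R.inv()*Rt).as_rotvec())
        n=int(np.ceil(np.linalg.norm(d)/.055)) or 1;m=int(np.ceil(np.linalg.norm(rv)/10))or 1
        print((x,y,z,psi),'shift tot',np.round(d,4),f'{n} x',np.round(d/n,4),' turn',np.round(rv,1),f'{m} x',np.round(rv/m,2))
        p,R=T,Rt
E
python3 - <<'E'
from h import *
im=cv2.imread('pics/top0.png')[:,:,::-1].copy();h=cv2.cvtColor(im,cv2.COLOR_RGB2HSV);c=ctrl.calibration('top')
H,S,V=[h[:,:,i].astype(int) for i in range(3)]
print('bench',h[330,250],h[300,200])
for k,s in dict(lb=(247,303),sb=(311,180)).items():
    roi=np.zeros(H.shape,bool);roi[s[1]-22:s[1]+22,s[0]-42:s[0]+42]=1
    b=blob((S>150)&(H<=19)&roi&(V>100),s);w=ray(c,b,18)[:,:2].astype(np.float32);r=cv2.minAreaRect(w)
    print(k,np.round(r[0],1),np.round(r[1],1),round(r[2],1))
plan([(450,-300,231,15.8),(450,-300,231,98.5),(447,130,130,98.5)])
E
```

```text
bench [ 19 121 165] [ 22 112 166]
lb [447.2 130.7] [ 25.1 110.8] 8.9
sb [671.2   9.6] [25.  65.2] 10.5
at [ 176.9 -624.9  230.5] [-179.9    0.    15.8] w 85.6 t 0.1 q [ 1.23  0.63  0.04  1.52 -0.03  1.   -0.02]
(450, -300, 231, 15.8) shift tot [ 3.513e-01 -2.382e-01 -1.000e-04] 8 x [ 0.0439 -0.0298 -0.    ]  turn [-0.1  0.   0. ] 1 x [-0.1  0.   0. ]
(450, -300, 231, 98.5) shift tot [0. 0. 0.] 1 x [0. 0. 0.]  turn [  0.    0.  -82.7] 9 x [ 0.    0.   -9.19]
(447, 130, 130, 98.5) shift tot [0.4257 0.0606 0.101 ] 9 x [0.0473 0.0067 0.0112]  turn [0. 0. 0.] 1 x [0. 0. 0.]
```

Emit:
carry_out(
  deltas=[0, 0, 0, 0.044, -0.03, 0, -1, 0, 0, 0, 0.044, -0.03, 0, -1, 0, 0, 0, 0.044, -0.03, 0, -1, 0, 0, 0, 0.044, -0.03, 0, -1, 0, 0, 0, 0.044, -0.03, 0, -1, 0, 0, 0, 0.044, -0.03, 0, -1, 0, 0, 0, 0.044, -0.03, 0, -1, 0, 0, 0, 0.044, -0.03, 0, -1, 0, 0, -10, 0, 0, 0, -1, 0, 0, -10, 0, 0, 0, -1, 0, 0, -10, 0, 0, 0, -1, 0, 0, -10, 0, 0, 0, -1],
)

```text
clock: 1.6
eef_pos: [450.1, -298.5, 231.0]
tool_rot: [-3.141, 0.0, 0.98]
force: [-0.4, -0.2, -0.1]
width: 85.4
gripper_force: 0.0
```

Emit:
carry_out(
  deltas=[0, 0, -10, 0, 0, 0, -1, 0, 0, -10, 0, 0, 0, -1, 0, 0, -10, 0, 0, 0, -1, 0, 0, -10, 0, 0, 0, -1, 0, 0, -3, 0, 0, 0, -1, 0, 0, 0, 0, 0, 0, -1],
)

```text
clock: 2.35
eef_pos: [450.0, -298.7, 231.0]
tool_rot: [-3.141, -0.001, 1.724]
force: [-0.5, 0.8, -0.1]
width: 85.4
gripper_force: 0.0
```

```bash
python3 - <<'E'
from h import *
plan([(447,130.5,130,98.9)])
E
```

```text
at [ 450.  -298.7  231. ] [-180.    -0.    98.7] w 85.4 t 2.4 q [ 0.79  0.49 -0.38  1.82  0.23  0.87  0.46]
(447, 130.5, 130, 98.9) shift tot [0.4246 0.0623 0.1012] 9 x [0.0472 0.0069 0.0112]  turn [-0.  -0.  -0.2] 1 x [-0.03 -0.03 -0.15]
```

Emit:
carry_out(
  deltas=[0, 0, 0, 0.0472, 0.0069, 0.0112, -1, 0, 0, 0, 0.0472, 0.0069, 0.0112, -1, 0, 0, 0, 0.0472, 0.0069, 0.0112, -1, 0, 0, 0, 0.0472, 0.0069, 0.0112, -1, 0, 0, 0, 0.0472, 0.0069, 0.0112, -1, 0, 0, 0, 0.0472, 0.0069, 0.0112, -1, 0, 0, 0, 0.0472, 0.0069, 0.0112, -1, 0, 0, 0, 0.0472, 0.0069, 0.0112, -1, 0, 0, 0, 0.0472, 0.0069, 0.0112, -1, 0, 0, 0, 0, 0, 0, -1],
)

```text
clock: 3.6
eef_pos: [446.2, 135.4, 130.0]
tool_rot: [3.141, -0.002, 1.731]
force: [0.8, 0.3, 0.8]
width: 85.1
gripper_force: 0.0
```

```bash
python3 - <<'E'
from h import *
c=ctrl.calibration('wrist');cv2.imwrite('pics/w1.png',ctrl.get_image('wrist')[:,:,::-1])
plan([(447,130.5,8,98.9)])
R=np.array(c['R']);P=np.array([[447,130.5,25],[447-8.6,130.5+54,25],[447+8.6,130.5-54,25]])
print(cv2.projectPoints(P,cv2.Rodrigues(R)[0],np.array(c['t'],float),np.array(c['mtx']),np.array(c['distortion']))[0].reshape(-1,2))
E
```

```text
at [446.2 132.5 130.2] [-180.   -0.   99.] w 85.3 t 3.6 q [-0.14  0.55 -0.29  2.11  0.3   0.52 -0.5 ]
(447, 130.5, 8, 98.9) shift tot [-0.0022  0.0005  0.1222] 3 x [-0.0007  0.0002  0.0407]  turn [-0.  -0.   0.1] 1 x [-0.04 -0.02  0.1 ]
[[319.95154978 247.21924052]
 [320.28642326 170.29417194]
 [319.65104131 314.8885978 ]]
```

View pics/w1.png

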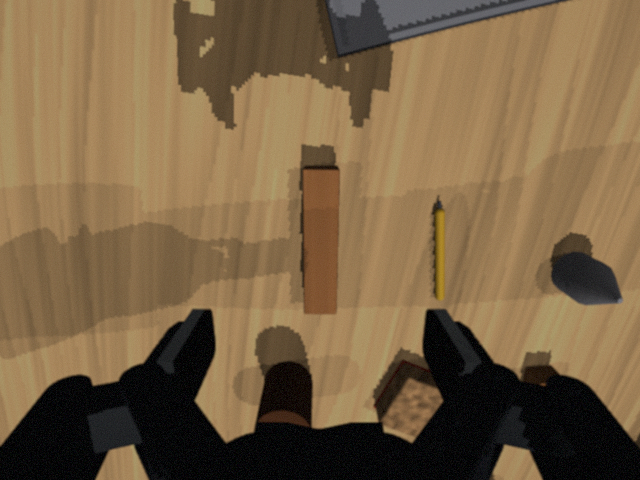

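The wrist view shows the blank at columns 302–340, rows 168–313, matching the prediction (320, 170–315). Descending and gripping.

Emit:
carry_out(
  deltas=[0, 0, 0, -0.001, 0, 0.042, -1, 0, 0, 0, -0.001, 0, 0.042, -1, 0, 0, 0, 0, 0, 0.038, -1, 0, 0, 0, 0, 0, 0, -1, 0, 0, 0, 0, 0, 0, 1, 0, 0, 0, 0, 0, 0, 1, 0, 0, 0, 0, 0, 0, 1, 0, 0, 0, 0, 0, 0, 1, 0, 0, 0, 0, 0, 0, 1, 0, 0, 0, 0, 0, 0, 1, 0, 0, 0, 0, 0, 0, 1],
)

```text
clock: 5.03
eef_pos: [447.9, 128.9, 9.8]
tool_rot: [3.139, -0.0, 1.724]
force: [-1.0, -1.1, 10.7]
width: 23.3
gripper_force: 59.5
```

```bash
python3 - <<'E'
from h import *
plan([(446.5,130.5,128,98.9),(491,314,128,98.9),(491,314,128,23.5)])
E
```

```text
at [447.9 128.9   9.8] [179.9  -0.   98.8] w 23.3 t 5.0 q [-0.22  0.78 -0.18  2.17  0.59  0.23 -0.77]
(446.5, 130.5, 128, 98.9) shift tot [ 0.0018 -0.0008 -0.1182] 3 x [ 0.0006 -0.0003 -0.0394]  turn [ 0.1 -0.  -0.1] 1 x [ 0.14 -0.   -0.11]
(491, 314, 128, 98.9) shift tot [0.1744 0.0724 0.    ] 4 x [0.0436 0.0181 0.    ]  turn [0. 0. 0.] 1 x [0. 0. 0.]
(491, 314, 128, 23.5) shift tot [0. 0. 0.] 1 x [0. 0. 0.]  turn [-0.  -0.  75.4] 8 x [-0.   -0.    9.43]
```

Emit:
carry_out(
  deltas=[0, 0, 0, 0, 0, -0.02, 1, 0, 0, 0, 0, 0, -0.04, 1, 0, 0, 0, 0, 0, -0.06, 1, 0, 0, 0, 0.0436, 0.0181, 0, 1, 0, 0, 0, 0.0436, 0.0181, 0, 1, 0, 0, 0, 0.0436, 0.0181, 0, 1, 0, 0, 0, 0.0436, 0.0181, 0, 1, 0, 0, 10, 0, 0, 0, 1, 0, 0, 10, 0, 0, 0, 1, 0, 0, 10, 0, 0, 0, 1, 0, 0, 10, 0, 0, 0, 1, 0, 0, 10, 0, 0, 0, 1],
)

```text
clock: 6.52
eef_pos: [491.7, 312.1, 128.9]
tool_rot: [-3.141, -0.0, 0.846]
force: [0.2, 0.6, -1.0]
width: 23.5
gripper_force: 59.2
```

Emit:
carry_out(
  deltas=[0, 0, 10, 0, 0, 0, 1, 0, 0, 10, 0, 0, 0, 1, 0, 0, 5.4, 0, 0, 0, 1, 0, 0, 0, 0, 0, 0, 1],
)

```text
clock: 7.02
eef_pos: [491.7, 312.2, 128.8]
tool_rot: [3.142, -0.0, 0.41]
force: [-0.0, 0.1, -0.6]
width: 23.5
gripper_force: 59.2
```

```bash
python3 - <<'E'
from h import *
im=ctrl.get_image('top');im2=ctrl.get_image('side')
cv2.imwrite('pics/p2.png',np.hstack([cv2.resize(im[150:350,60:320],None,fx=1.5,fy=1.5),cv2.resize(im2[60:260,200:460],None,fx=1.5,fy=1.5)])[:,:,::-1])
plan([(491,314,16,23.5)])
E
```

```text
at [491.8 312.2 128.7] [-180.    -0.    23.5] w 23.7 t 7.1 q [-0.58  0.66 -0.05  1.81  0.05  0.68 -1.82]
(491, 314, 16, 23.5) shift tot [-0.     -0.002   0.1128] 3 x [-0.     -0.0007  0.0376]  turn [-0. -0.  0.] 1 x [-0.01 -0.01  0.02]
```

View pics/p2.png

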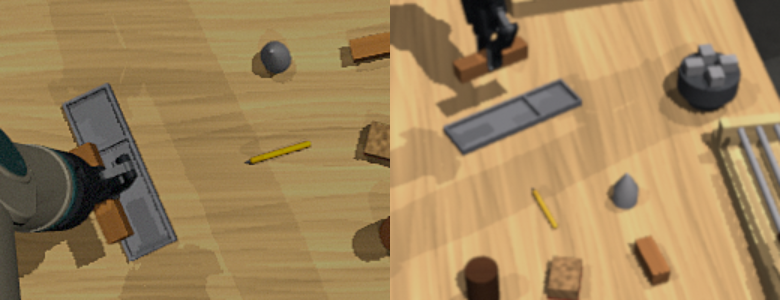

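Emit:
carry_out(
  deltas=[0, 0, 0, 0, -0.001, 0.04, 1, 0, 0, 0, 0, 0, 0.04, 1, 0, 0, 0, 0, 0, 0.024, 1, 0, 0, 0, 0, 0, 0.01, 1, 0, 0, 0, 0, 0, 0, 1, 0, 0, 0, 0, 0, 0, 1],
)

```text
clock: 7.88
eef_pos: [492.1, 313.4, 15.2]
tool_rot: [-3.141, -0.001, 0.409]
force: [-0.2, 0.0, -0.4]
width: 23.5
gripper_force: 59.2
```

Not touching yet (weight only). Lower 1 mm more, open, lift.

Emit:
carry_out(
  deltas=[0, 0, 0, 0, 0, 0.001, 1, 0, 0, 0, 0, 0, 0, 1, 0, 0, 0, 0, 0, 0, 0, 0, 0, 0, 0, 0, 0, -0.2, 0, 0, 0, 0, 0, 0, -0.4, 0, 0, 0, 0, 0, -0.03, -0.5, 0, 0, 0, 0, 0, -0.05, -1, 0, 0, 0, 0, 0, -0.04, -1, 0, 0, 0, 0, 0, 0, -1],
)

```text
clock: 9.0
eef_pos: [493.6, 314.3, 136.8]
tool_rot: [-3.14, -0.007, 0.408]
force: [-0.7, -0.1, -0.9]
width: 85.3
gripper_force: 0.0
```

```bash
python3 - <<'E'
from h import *
plan([(542.3,-131,134,23.5),(542.3,-131,134,113.5),(542.3,-131,7,113.5),(542.3,-131,127,113.5),(587.6,355.5,127,113.5),(587.6,355.5,12,113.5)])
E
```

```text
at [493.6 314.3 136.8] [-179.9   -0.4   23.4] w 85.3 t 9.0 q [-0.58  0.65 -0.05  1.8   0.05  0.69 -1.82]
(542.3, -131, 134, 23.5) shift tot [-0.1321  0.4281  0.0014] 9 x [-0.0147  0.0476  0.0002]  turn [-0.1 -0.4 -0.1] 1 x [-0.07 -0.39 -0.11]
(542.3, -131, 134, 113.5) shift tot [0. 0. 0.] 1 x [0. 0. 0.]  turn [  0.   0. -90.] 9 x [  0.   0. -10.]
(542.3, -131, 7, 113.5) shift tot [ 0.    -0.     0.127] 3 x [ 0.     -0.      0.0423]  turn [0. 0. 0.] 1 x [0. 0. 0.]
(542.3, -131, 127, 113.5) shift tot [ 0.    0.   -0.12] 3 x [ 0.    0.   -0.04]  turn [0. 0. 0.] 1 x [0. 0. 0.]
(587.6, 355.5, 127, 113.5) shift tot [0.4281 0.2355 0.    ] 9 x [0.0476 0.0262 0.    ]  turn [0. 0. 0.] 1 x [0. 0. 0.]
(587.6, 355.5, 12, 113.5) shift tot [ 0.    -0.     0.115] 3 x [ 0.     -0.      0.0383]  turn [0. 0. 0.] 1 x [0. 0. 0.]
```

Emit:
carry_out(
  deltas=[0, 0, 0, -0.0147, 0.0476, 0, -1, 0, 0, 0, -0.0147, 0.0476, 0, -1, 0, 0, 0, -0.0147, 0.0476, 0, -1, 0, 0, 0, -0.0147, 0.0476, 0, -1, 0, 0, 0, -0.0147, 0.0476, 0, -1, 0, 0, 0, -0.0147, 0.0476, 0, -1, 0, 0, 0, -0.0147, 0.0476, 0, -1, 0, 0, 0, -0.0147, 0.0476, 0, -1, 0, 0, 0, -0.0147, 0.0476, 0, -1, 0, 0, -10, 0, 0, 0, -1, 0, 0, -10, 0, 0, 0, -1, 0, 0, -10, 0, 0, 0, -1],
)

```text
clock: 10.5
eef_pos: [539.3, -132.7, 132.2]
tool_rot: [-3.139, 0.001, 0.938]
force: [-0.1, 1.2, -0.5]
width: 85.3
gripper_force: 0.0
```

Emit:
carry_out(
  deltas=[0, 0, -10, 0, 0, 0, -1, 0, 0, -10, 0, 0, 0, -1, 0, 0, -10, 0, 0, 0, -1, 0, 0, -10, 0, 0, 0, -1, 0, 0, -10, 0, 0, 0, -1, 0, 0, -10, 0, 0, 0, -1, 0, 0, 0, 0, 0, 0, -1, 0, 0, 0, 0, 0, 0, -1],
)

```text
clock: 11.5
eef_pos: [539.8, -132.6, 132.9]
tool_rot: [-3.141, -0.001, 1.976]
force: [0.8, -0.4, 0.1]
width: 85.4
gripper_force: 0.0
```

```bash
python3 - <<'E'
from h import *
im=ctrl.get_image('side')
cv2.imwrite('pics/p3.png',np.hstack([cv2.resize(im[60:260,200:460],None,fx=1.5,fy=1.5),cv2.resize(im[220:420,200:460],None,fx=1.5,fy=1.5)])[:,:,::-1])
plan([(542.3,-131,7,113.5)])
E
```

```text
at [ 540.  -132.6  133.1] [-180.    -0.   113.3] w 85.4 t 11.6 q [ 0.55  0.68 -0.57  1.87  0.52  0.74  0.1 ]
(542.3, -131, 7, 113.5) shift tot [0.0005 0.0028 0.1261] 3 x [0.0002 0.0009 0.042 ]  turn [-0.  -0.  -0.2] 1 x [-0.03 -0.03 -0.23]
```

View pics/p3.png

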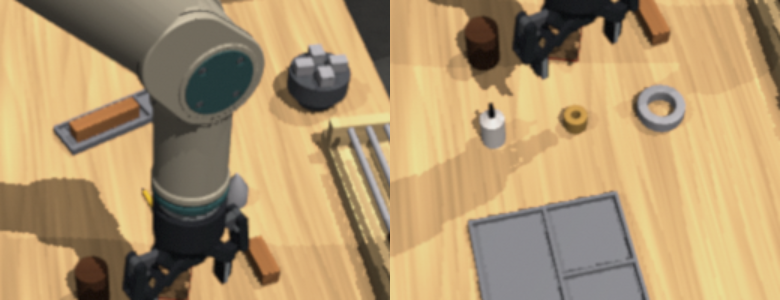

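The blank lies in the long compartment (crop pixel ~(105,115)); the collar and ring are untouched. Pick the collar.

Emit:
carry_out(
  deltas=[0, 0, 0, 0, 0.001, 0.042, -1, 0, 0, 0, 0, 0.001, 0.042, -1, 0, 0, 0, 0, 0.001, 0.042, -1, 0, 0, 0, 0, 0, 0, -1, 0, 0, 0, 0, 0, 0, 1, 0, 0, 0, 0, 0, 0, 1, 0, 0, 0, 0, 0, 0, 1, 0, 0, 0, 0, 0, 0, 1, 0, 0, 0, 0, 0, 0, 1, 0, 0, 0, 0, 0, 0, 1, 0, 0, 0, 0, 0, 0, 1],
)

```text
clock: 12.92
eef_pos: [543.8, -131.9, 9.1]
tool_rot: [3.14, 0.002, 1.979]
force: [-1.7, 0.2, 7.0]
width: 27.4
gripper_force: 59.0
```

Emit:
carry_out(
  deltas=[0, 0, 0, 0, 0, -0.02, 1, 0, 0, 0, 0, 0, -0.04, 1, 0, 0, 0, 0, 0, -0.06, 1, 0, 0, 0, 0.0476, 0.0262, 0, 1, 0, 0, 0, 0.0476, 0.0262, 0, 1, 0, 0, 0, 0.0476, 0.0262, 0, 1, 0, 0, 0, 0.0476, 0.0262, 0, 1, 0, 0, 0, 0.0476, 0.0262, 0, 1, 0, 0, 0, 0.0476, 0.0262, 0, 1, 0, 0, 0, 0.0476, 0.0262, 0, 1, 0, 0, 0, 0.0476, 0.0262, 0, 1, 0, 0, 0, 0.0476, 0.0262, 0, 1],
)

```text
clock: 14.42
eef_pos: [589.4, 356.6, 127.9]
tool_rot: [3.141, 0.0, 1.979]
force: [0.7, -0.0, -0.5]
width: 27.1
gripper_force: 59.6
```

Emit:
carry_out(
  deltas=[0, 0, 0, 0, 0, 0, 1, 0, 0, 0, 0, 0, 0, 1],
)

```text
clock: 14.68
eef_pos: [589.0, 354.6, 127.4]
tool_rot: [-3.141, 0.001, 1.98]
force: [0.3, -0.3, -0.6]
width: 26.7
gripper_force: 59.6
```

```bash
python3 - <<'E'
from h import *
plan([(587.6,355,14,113.5)])
E
```

```text
at [589.  354.6 127.4] [-1.800e+02  1.000e-01  1.134e+02] w 26.7 t 14.7 q [-0.31  0.84 -0.51  1.48  0.47  0.94 -0.55]
(587.6, 355, 14, 113.5) shift tot [ 0.0011 -0.0011  0.1134] 3 x [ 0.0004 -0.0004  0.0378]  turn [-0.   0.1 -0.1] 1 x [-0.04  0.07 -0.08]
```

Emit:
carry_out(
  deltas=[0, 0, 0, 0.001, -0.001, 0.04, 1, 0, 0, 0, 0, 0, 0.04, 1, 0, 0, 0, 0, 0, 0.024, 1, 0, 0, 0, 0, 0, 0.009, 1, 0, 0, 0, 0, 0, 0.001, 1, 0, 0, 0, 0, 0, 0, 1],
)

```text
clock: 15.42
eef_pos: [588.8, 356.4, 14.7]
tool_rot: [3.139, -0.001, 1.979]
force: [0.3, -0.6, -0.9]
width: 27.2
gripper_force: 59.7
```

Emit:
carry_out(
  deltas=[0, 0, 0, 0, 0, 0.001, 1, 0, 0, 0, 0, 0, 0, 1, 0, 0, 0, 0, 0, 0, 0.1, 0, 0, 0, 0, 0, 0, -0.1, 0, 0, 0, 0, 0, 0, -0.1, 0, 0, 0, 0, 0, -0.03, -0.3, 0, 0, 0, 0, 0, -0.05, -1, 0, 0, 0, 0, 0, -0.04, -1, 0, 0, 0, 0, 0, 0, -1],
)

```text
clock: 16.55
eef_pos: [589.9, 357.7, 136.6]
tool_rot: [3.134, -0.002, 1.979]
force: [0.2, -0.5, -1.3]
width: 85.3
gripper_force: 0.0
```

```bash
python3 - <<'E'
from h import *
im=ctrl.get_image('wrist');cv2.imwrite('pics/w4.png',im[:,:,::-1])
plan([(650.6,-129.5,130,113.5),(650.6,-129.5,130,4),(650.6,-129.5,2,4),(650.6,-129.5,122,4),(448,-332,122,4)])
E
```

```text
at [588.8 356.4 134.2] [179.8  -0.  113.4] w 85.5 t 16.6 q [-0.3   0.83 -0.52  1.48  0.47  0.95 -0.55]
(650.6, -129.5, 130, 113.5) shift tot [-0.4705 -0.1361  0.0036] 9 x [-0.0523 -0.0151  0.0004]  turn [ 0.2 -0.  -0.1] 1 x [ 0.18 -0.02 -0.11]
(650.6, -129.5, 130, 4) shift tot [0. 0. 0.] 1 x [0. 0. 0.]  turn [  0.   -0.  109.5] 11 x [ 0.   -0.    9.95]
(650.6, -129.5, 2, 4) shift tot [ 0.    -0.     0.128] 3 x [ 0.     -0.      0.0427]  turn [0. 0. 0.] 1 x [0. 0. 0.]
(650.6, -129.5, 122, 4) shift tot [ 0.    0.   -0.12] 3 x [ 0.    0.   -0.04]  turn [0. 0. 0.] 1 x [0. 0. 0.]
(448, -332, 122, 4) shift tot [-0.2162  0.1879  0.    ] 6 x [-0.036   0.0313  0.    ]  turn [0. 0. 0.] 1 x [0. 0. 0.]
```

View pics/w4.png

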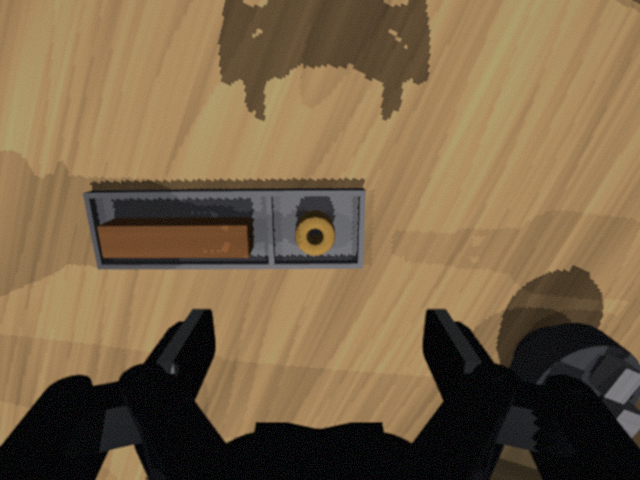

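Collar sits hole-up in the short compartment (~(315,236)); the blank (columns 99–250) is in the long one. I'll check numerically that the blank is level and clear of the left wall.

```bash
python3 - <<'E'
from h import *
c=ctrl.calibration('wrist');im=cv2.imread('pics/w4.png')[:,:,::-1].copy();h=cv2.cvtColor(im,cv2.COLOR_RGB2HSV)
m=(h[:,:,1]>110)&(h[:,:,0]<=16);m[:200]=0;m[262:]=0;m[:,:90]=0;m[:,262:]=0
b=blob(m,(170,245))
def tray(p): 
    a=np.radians(23.5);d=p[:,:2]-[523.4,328];return np.c_[d@[np.cos(a),np.sin(a)],d@[-np.sin(a),np.cos(a)]]
w=tray(ray(c,b,29));print('blank',w.min(0),w.max(0))
# tray top inner corners seen: left inner, divider, right outer
print('tray outer corners z12',np.round(tray(ray(c,[(84,192),(365,189),(364,268),(98,269)],12)),1))
print('collar',tray(ray(c,[(315,236)],28)))
E
```

```text
blank [-89.73974234 -13.17680619] [23.3206093  17.61654793]
tray outer corners z12 [[-104.9   33.2]
 [ 104.8   34.1]
 [ 106.3  -28.1]
 [-105.7  -28.9]]
collar [[68.19261618  3.07757082]]
```

Emit:
carry_out(
  deltas=[0, 0, 0, -0.0523, -0.0151, 0, -1, 0, 0, 0, -0.0523, -0.0151, 0, -1, 0, 0, 0, -0.0523, -0.0151, 0, -1, 0, 0, 0, -0.0523, -0.0151, 0, -1, 0, 0, 0, -0.0523, -0.0151, 0, -1, 0, 0, 0, -0.0523, -0.0151, 0, -1, 0, 0, 0, -0.0523, -0.0151, 0, -1, 0, 0, 0, -0.0523, -0.0151, 0, -1, 0, 0, 0, -0.0523, -0.0151, 0, -1, 0, 0, 10, 0, 0, 0, -1, 0, 0, 10, 0, 0, 0, -1, 0, 0, 10, 0, 0, 0, -1],
)

```text
clock: 18.1
eef_pos: [648.9, -130.4, 130.6]
tool_rot: [-3.138, -0.0, 1.449]
force: [1.0, -0.1, -0.3]
width: 85.6
gripper_force: 0.0
```

Emit:
carry_out(
  deltas=[0, 0, 10, 0, 0, 0, -1, 0, 0, 10, 0, 0, 0, -1, 0, 0, 10, 0, 0, 0, -1, 0, 0, 10, 0, 0, 0, -1, 0, 0, 10, 0, 0, 0, -1, 0, 0, 10, 0, 0, 0, -1, 0, 0, 10, 0, 0, 0, -1, 0, 0, 9.5, 0, 0, 0, -1, 0, 0, 0, 0, 0, 0, -1, 0, 0, 0, 0, 0, 0, -1],
)

```text
clock: 19.35
eef_pos: [649.6, -130.1, 131.6]
tool_rot: [-3.141, 0.002, 0.071]
force: [-0.4, -0.6, 0.0]
width: 85.5
gripper_force: 0.0
```

```bash
python3 - <<'E'
from h import *
plan([(650.6,-129.5,2,4)])
E
```

```text
at [ 649.6 -130.1  131.6] [-1.8e+02  1.0e-01  4.1e+00] w 85.5 t 19.4 q [ 0.19  0.76 -0.05  1.57  0.05  0.82 -1.39]
(650.6, -129.5, 2, 4) shift tot [ 0.0012 -0.0005  0.1296] 3 x [ 0.0004 -0.0002  0.0432]  turn [-0.   0.1  0.1] 1 x [-0.01  0.09  0.06]
```

Emit:
carry_out(
  deltas=[0, 0, 0, 0.001, 0, 0.043, -1, 0, 0, 0, 0, 0, 0.043, -1, 0, 0, 0, 0, 0, 0.043, -1, 0, 0, 0, 0, 0, 0, -1, 0, 0, 0, 0, 0, 0, 1, 0, 0, 0, 0, 0, 0, 1, 0, 0, 0, 0, 0, 0, 1, 0, 0, 0, 0, 0, 0, 1, 0, 0, 0, 0, 0, 0, 1, 0, 0, 0, 0, 0, 0, 1],
)

```text
clock: 20.6
eef_pos: [653.0, -129.9, 6.7]
tool_rot: [3.141, -0.004, 0.068]
force: [-1.4, 1.4, 6.3]
width: 57.2
gripper_force: 62.9
```

Emit:
carry_out(
  deltas=[0, 0, 0, 0, 0, -0.02, 1, 0, 0, 0, 0, 0, -0.04, 1, 0, 0, 0, 0, 0, -0.06, 1, 0, 0, 0, 0, 0, 0, 1],
)

```text
clock: 21.1
eef_pos: [655.8, -131.1, 130.9]
tool_rot: [3.138, -0.013, 0.068]
force: [0.4, -0.1, -4.2]
width: 57.0
gripper_force: 65.3
```

```bash
python3 - <<'E'
from h import *
im=ctrl.get_image('side');cv2.imwrite('pics/p5.png',cv2.resize(im[180:380,280:480],None,fx=2,fy=2)[:,:,::-1])
plan([(448,-332,122,4)])
E
```

```text
at [ 653.3 -130.7  127.7] [179.9  -0.4   3.9] w 57.2 t 21.1 q [ 0.19  0.76 -0.05  1.57  0.05  0.81 -1.39]
(448, -332, 122, 4) shift tot [-0.2185  0.1869  0.0046] 6 x [-0.0364  0.0312  0.0008]  turn [ 0.1 -0.4 -0.1] 1 x [ 0.11 -0.39 -0.11]
```

View pics/p5.png

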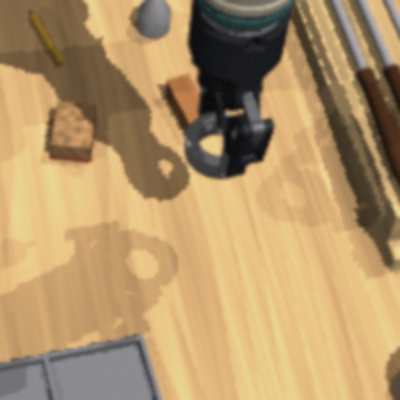

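Emit:
carry_out(
  deltas=[0, 0, 0, -0.0364, 0.0312, 0.001, 1, 0, 0, 0, -0.0364, 0.0312, 0.001, 1, 0, 0, 0, -0.0364, 0.0312, 0.001, 1, 0, 0, 0, -0.0364, 0.0312, 0.001, 1, 0, 0, 0, -0.0364, 0.0312, 0.001, 1, 0, 0, 0, -0.0364, 0.0312, 0, 1, 0, 0, 0, 0, 0, 0, 1, 0, 0, 0, 0, 0, 0, 1],
)

```text
clock: 22.15
eef_pos: [445.6, -331.1, 117.9]
tool_rot: [-3.14, 0.001, 0.068]
force: [0.7, 0.3, -3.7]
width: 57.1
gripper_force: 65.3
```

```bash
python3 - <<'E'
from h import *
plan([(448,-332,12,4)])
E
```

```text
at [ 445.6 -331.1  117.9] [-179.9    0.     3.9] w 57.1 t 22.1 q [ 0.65  0.65 -0.09  1.89  0.09  0.61 -1.  ]
(448, -332, 12, 4) shift tot [0.0024 0.0012 0.1059] 2 x [0.0012 0.0006 0.053 ]  turn [-0.1  0.  -0.1] 1 x [-0.08  0.05 -0.12]
```

Emit:
carry_out(
  deltas=[0, 0, 0, 0.002, 0.001, 0.04, 1, 0, 0, 0, 0, 0, 0.04, 1, 0, 0, 0, 0, 0, 0.022, 1, 0, 0, 0, 0, 0, 0.004, 1, 0, 0, 0, 0, 0, 0.001, 1, 0, 0, 0, 0, 0, 0, 1],
)

```text
clock: 22.9
eef_pos: [449.2, -332.8, 12.5]
tool_rot: [3.14, -0.002, 0.069]
force: [0.4, -0.2, -3.6]
width: 56.8
gripper_force: 65.4
```

Emit:
carry_out(
  deltas=[0, 0, 0, 0, 0, 0.001, 1, 0, 0, 0, 0, 0, 0.001, 1, 0, 0, 0, 0, 0, 0.001, 1, 0, 0, 0, 0, 0, 0, 1],
)

```text
clock: 23.4
eef_pos: [448.6, -333.0, 10.6]
tool_rot: [3.14, -0.001, 0.068]
force: [-1.9, 1.8, 14.6]
width: 57.5
gripper_force: 67.0
```

Emit:
carry_out(
  deltas=[0, 0, 0, 0, 0, 0, 0, 0, 0, 0, 0, 0, 0, -0.6, 0, 0, 0, 0, 0, 0, -1, 0, 0, 0, 0, 0, 0, -1, 0, 0, 0, 0, 0, -0.03, -1, 0, 0, 0, 0, 0, -0.05, -1, 0, 0, 0, 0, 0, -0.06, -1, 0, 0, 0, 0, 0, 0, -1],
)

```text
clock: 24.4
eef_pos: [450.9, -334.5, 153.0]
tool_rot: [3.136, -0.007, 0.068]
force: [0.2, -0.2, -0.2]
width: 85.5
gripper_force: 0.0
```

```bash
python3 - <<'E'
from h import *
im=ctrl.get_image('wrist');cv2.imwrite('pics/w6.png',im[:,:,::-1])
plan([(447,-9,150,4),(440,-9,150,94),(440,-9,27,94),(440,-9,147,94),(536.8,-369.5,147,94)])
E
```

```text
at [ 449.3 -333.4  150.6] [179.8  -0.2   3.9] w 85.1 t 24.4 q [ 0.65  0.6  -0.1   1.86  0.09  0.68 -1.  ]
(447, -9, 150, 4) shift tot [ 1.980e-02 -3.238e-01 -3.000e-04] 6 x [ 0.0033 -0.054  -0.    ]  turn [ 0.2 -0.2 -0.1] 1 x [ 0.17 -0.21 -0.11]
(440, -9, 150, 94) shift tot [-0.007  -0.0005 -0.    ] 1 x [-0.007  -0.0005 -0.    ]  turn [  0.   0. -90.] 10 x [ 0.  0. -9.]
(440, -9, 27, 94) shift tot [ 0.    -0.     0.123] 3 x [ 0.    -0.     0.041]  turn [0. 0. 0.] 1 x [0. 0. 0.]
(440, -9, 147, 94) shift tot [ 0.    0.   -0.12] 3 x [ 0.    0.   -0.04]  turn [0. 0. 0.] 1 x [0. 0. 0.]
(536.8, -369.5, 147, 94) shift tot [-0.3664  0.0714  0.    ] 7 x [-0.0523  0.0102  0.    ]  turn [0. 0. 0.] 1 x [0. 0. 0.]
```

View pics/w6.png

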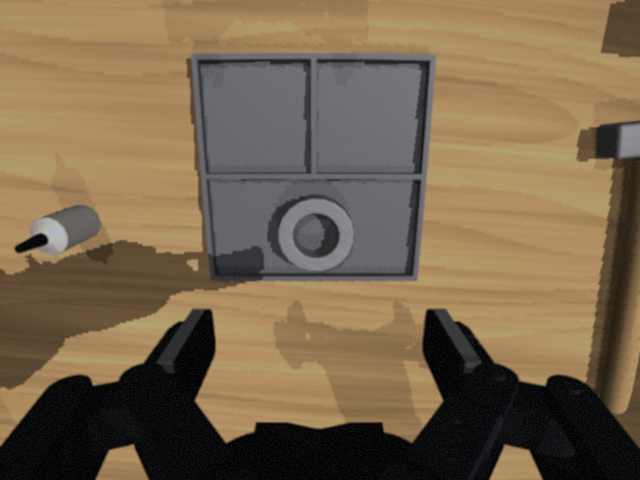

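The ring lies flat in the wide compartment at (317,233), and the bottle is standing. Now the billet.

Emit:
carry_out(
  deltas=[0, 0, 0, 0.0025, -0.054, 0, -1, 0, 0, 0, 0.0025, -0.054, 0, -1, 0, 0, 0, 0.0025, -0.054, 0, -1, 0, 0, 0, 0.0025, -0.054, 0, -1, 0, 0, 0, 0.0025, -0.054, 0, -1, 0, 0, 0, 0.0025, -0.054, 0, -1, 0, 0, -10, 0, 0, 0, -1, 0, 0, -10, 0, 0, 0, -1, 0, 0, -10, 0, 0, 0, -1, 0, 0, -10, 0, 0, 0, -1, 0, 0, -10, 0, 0, 0, -1, 0, 0, -10, 0, 0, 0, -1],
)

```text
clock: 25.95
eef_pos: [439.7, -8.3, 147.1]
tool_rot: [-3.138, 0.001, 1.121]
force: [-0.5, 0.3, 0.1]
width: 85.4
gripper_force: 0.0
```

Emit:
carry_out(
  deltas=[0, 0, -10, 0, 0, 0, -1, 0, 0, -10, 0, 0, 0, -1, 0, 0, -10, 0, 0, 0, -1, 0, 0, 0, 0, 0, 0, -1, 0, 0, 0, 0, 0, 0, -1],
)

```text
clock: 26.58
eef_pos: [440.4, -8.3, 147.9]
tool_rot: [-3.14, -0.0, 1.636]
force: [-0.2, -0.5, 0.1]
width: 85.8
gripper_force: 0.0
```

```bash
python3 - <<'E'
from h import *
plan([(440,-8.5,27,94)])
E
```

```text
at [440.4  -8.3 147.9] [-179.9   -0.    93.7] w 85.8 t 26.6 q [ 0.32  0.52 -0.51  2.15  0.46  0.58 -0.46]
(440, -8.5, 27, 94) shift tot [-0.0002 -0.0002  0.1209] 3 x [-0.0001 -0.0001  0.0403]  turn [-0.1 -0.  -0.3] 1 x [-0.09 -0.02 -0.27]
```

Emit:
carry_out(
  deltas=[0, 0, 0, 0, 0, 0.04, -1, 0, 0, 0, 0, 0, 0.04, -1, 0, 0, 0, 0, 0, 0.04, -1, 0, 0, 0, 0, 0, 0, -1, 0, 0, 0, 0, 0, 0, 1, 0, 0, 0, 0, 0, 0, 1, 0, 0, 0, 0, 0, 0, 1, 0, 0, 0, 0, 0, 0, 1, 0, 0, 0, 0, 0, 0, 1, 0, 0, 0, 0, 0, 0, 1, 0, 0, 0, 0, 0, 0, 1],
)

```text
clock: 27.95
eef_pos: [442.0, -8.4, 30.2]
tool_rot: [3.139, 0.0, 1.638]
force: [-0.5, 0.4, 8.2]
width: 41.8
gripper_force: 59.7
```

Emit:
carry_out(
  deltas=[0, 0, 0, 0, 0, -0.02, 1, 0, 0, 0, 0, 0, -0.04, 1, 0, 0, 0, 0, 0, -0.06, 1, 0, 0, 0, 0, 0, -0.02, 1, 0, 0, 0, 0, 0, 0, 1],
)

```text
clock: 28.58
eef_pos: [442.2, -8.8, 170.5]
tool_rot: [3.137, 0.001, 1.637]
force: [-0.5, 0.0, -0.6]
width: 41.3
gripper_force: 60.9
```

```bash
python3 - <<'E'
from h import *
plan([(536.8,-369.5,167,94)])
E
```

```text
at [442.2  -8.8 170.5] [1.797e+02 1.000e-01 9.380e+01] w 41.3 t 28.6 q [ 0.38  0.49 -0.59  2.13  0.45  0.64 -0.46]
(536.8, -369.5, 167, 94) shift tot [-0.3662  0.0704  0.0042] 7 x [-0.0523  0.0101  0.0006]  turn [ 0.3  0.1 -0.2] 1 x [ 0.28  0.06 -0.19]
```

Emit:
carry_out(
  deltas=[0, 0, 0, -0.0523, 0.0101, 0, 1, 0, 0, 0, -0.0523, 0.0101, 0, 1, 0, 0, 0, -0.0523, 0.0101, 0, 1, 0, 0, 0, -0.0523, 0.0101, 0, 1, 0, 0, 0, -0.0523, 0.0101, 0, 1, 0, 0, 0, -0.0523, 0.0101, 0, 1, 0, 0, 0, -0.0523, 0.0101, 0, 1, 0, 0, 0, 0, 0, 0, 1, 0, 0, 0, 0, 0, 0, 1],
)

```text
clock: 29.7
eef_pos: [535.6, -367.5, 166.9]
tool_rot: [-3.139, -0.002, 1.639]
force: [-0.1, 0.7, -0.3]
width: 41.5
gripper_force: 60.9
```

```bash
python3 - <<'E'
from h import *
plan([(536.8,-369.5,36,94)])
im=ctrl.get_image('side');cv2.imwrite('pics/p7.png',cv2.resize(im[240:480,220:460],None,fx=2,fy=2)[:,:,::-1])
E
```

```text
at [ 535.6 -367.5  166.9] [-1.799e+02 -1.000e-01  9.390e+01] w 41.5 t 29.7 q [ 0.89  0.76 -0.58  1.57  0.48  0.96  0.22]
(536.8, -369.5, 36, 94) shift tot [-0.0024  0.0014  0.1309] 3 x [-0.0008  0.0005  0.0436]  turn [-0.1 -0.1 -0.1] 1 x [-0.13 -0.13 -0.08]
```

View pics/p7.png

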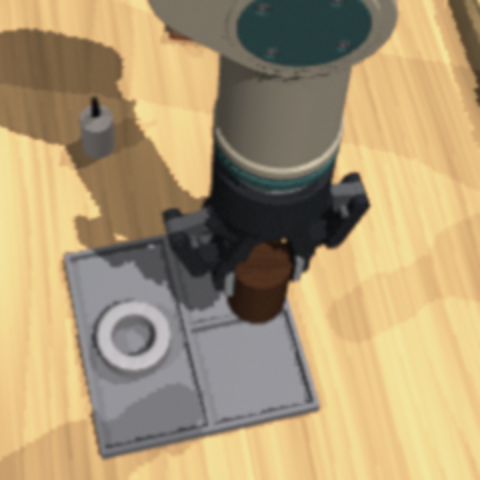

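The billet is held upright above the far small compartment, and the ring and bottle are fine. Lowering.

Emit:
carry_out(
  deltas=[0, 0, 0, -0.002, 0.001, 0.045, 1, 0, 0, 0, 0, 0, 0.045, 1, 0, 0, 0, 0, 0, 0.034, 1, 0, 0, 0, 0, 0, 0.006, 1, 0, 0, 0, 0, 0, 0.001, 1, 0, 0, 0, 0, 0, 0.001, 1, 0, 0, 0, 0, 0, 0, 1],
)

```text
clock: 30.62
eef_pos: [538.3, -371.1, 37.9]
tool_rot: [3.14, 0.001, 1.639]
force: [0.3, -0.5, -0.3]
width: 41.9
gripper_force: 61.0
```

Emit:
carry_out(
  deltas=[0, 0, 0, 0, 0, 0.002, 1, 0, 0, 0, 0, 0, 0.001, 1, 0, 0, 0, 0, 0, 0.001, 1, 0, 0, 0, 0, 0, 0, 1],
)

```text
clock: 31.12
eef_pos: [537.7, -371.0, 34.3]
tool_rot: [3.141, 0.001, 1.639]
force: [-3.3, 1.4, 11.0]
width: 41.5
gripper_force: 62.1
```

Emit:
carry_out(
  deltas=[0, 0, 0, 0, 0, 0, 0, 0, 0, 0, 0, 0, 0, -0.6, 0, 0, 0, 0, 0, 0, -1, 0, 0, 0, 0, 0, 0, -1, 0, 0, 0, 0, 0, 0, -1, 0, 0, 0, 0, 0, -0.03, -1, 0, 0, 0, 0, 0, -0.05, -1, 0, 0, 0, 0, 0, -0.05, -1, 0, 0, 0, 0, 0, 0, -1],
)

```text
clock: 32.25
eef_pos: [540.5, -371.7, 167.1]
tool_rot: [3.134, 0.005, 1.639]
force: [0.3, -0.7, 0.5]
width: 85.3
gripper_force: 0.0
```

```bash
python3 - <<'E'
from h import *
plan([(657,133,150,94),(657,133,8,94),(657,133,138,94),(531,-284,138,94)])
E
```

```text
at [ 540.5 -371.7  167.1] [179.6   0.3  93.9] w 85.3 t 32.2 q [ 0.89  0.76 -0.59  1.56  0.49  0.96  0.22]
(657, 133, 150, 94) shift tot [0.4957 0.1503 0.0159] 10 x [0.0496 0.015  0.0016]  turn [ 0.4  0.3 -0.1] 1 x [ 0.42  0.27 -0.11]
(657, 133, 8, 94) shift tot [ 0.    -0.     0.142] 3 x [ 0.     -0.      0.0473]  turn [0. 0. 0.] 1 x [0. 0. 0.]
(657, 133, 138, 94) shift tot [ 0.    0.   -0.13] 3 x [ 0.      0.     -0.0433]  turn [0. 0. 0.] 1 x [0. 0. 0.]
(531, -284, 138, 94) shift tot [-0.4072 -0.1548 -0.    ] 8 x [-0.0509 -0.0193 -0.    ]  turn [0. 0. 0.] 1 x [0. 0. 0.]
```

Emit:
carry_out(
  deltas=[0, 0, 0, 0.0496, 0.015, 0.0015, -1, 0, 0, 0, 0.0496, 0.015, 0.0015, -1, 0, 0, 0, 0.0496, 0.015, 0.0015, -1, 0, 0, 0, 0.0496, 0.015, 0.0015, -1, 0, 0, 0, 0.0496, 0.015, 0.0015, -1, 0, 0, 0, 0.0496, 0.015, 0.0015, -1, 0, 0, 0, 0.0496, 0.015, 0.0015, -1, 0, 0, 0, 0.0496, 0.015, 0.0015, -1, 0, 0, 0, 0.0496, 0.015, 0.0015, -1, 0, 0, 0, 0.0496, 0.015, 0.0015, -1, 0, 0, 0, 0, 0, 0, -1, 0, 0, 0, 0, 0, 0, -1],
)

```text
clock: 33.75
eef_pos: [652.8, 133.6, 146.3]
tool_rot: [-3.14, 0.002, 1.639]
force: [-0.3, 0.1, -0.2]
width: 85.4
gripper_force: 0.0
```

```bash
python3 - <<'E'
from h import *
plan([(657,133,7,94)])
im=ctrl.get_image('side');cv2.imwrite('pics/p8.png',cv2.resize(im[100:480,220:460],None,fx=1.5,fy=1.5)[:,:,::-1])
E
```

```text
at [652.8 133.6 146.3] [-1.799e+02  1.000e-01  9.390e+01] w 85.4 t 33.8 q [ 0.05  0.8  -0.53  1.53  0.46  0.94 -0.56]
(657, 133, 7, 94) shift tot [-0.0006  0.0044  0.1393] 3 x [-0.0002  0.0015  0.0464]  turn [-0.1  0.1 -0.1] 1 x [-0.11  0.09 -0.08]
```

View pics/p8.png

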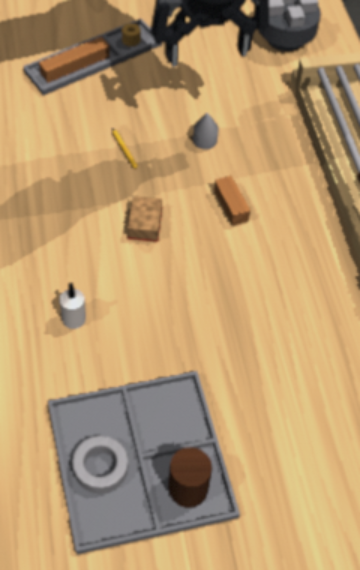

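Billet stands at (190,478) in its compartment; everything else is in order. Gripping the cone.

Emit:
carry_out(
  deltas=[0, 0, 0, 0, 0.002, 0.047, -1, 0, 0, 0, 0, 0.001, 0.047, -1, 0, 0, 0, 0, 0, 0.046, -1, 0, 0, 0, 0, 0, 0, -1, 0, 0, 0, 0, 0, 0, 1, 0, 0, 0, 0, 0, 0, 1, 0, 0, 0, 0, 0, 0, 1, 0, 0, 0, 0, 0, 0, 1, 0, 0, 0, 0, 0, 0, 1, 0, 0, 0, 0, 0, 0, 1, 0, 0, 0, 0, 0, 0, 1],
)

```text
clock: 35.17
eef_pos: [658.3, 134.9, 10.2]
tool_rot: [3.137, -0.0, 1.639]
force: [-0.1, -0.8, 7.0]
width: 33.5
gripper_force: 59.4
```

Emit:
carry_out(
  deltas=[0, 0, 0, 0, 0, -0.02, 1, 0, 0, 0, 0, 0, -0.04, 1, 0, 0, 0, 0, 0, -0.06, 1, 0, 0, 0, 0, 0, -0.02, 1, 0, 0, 0, 0, 0, 0, 1],
)

```text
clock: 35.8
eef_pos: [657.2, 134.8, 149.6]
tool_rot: [3.138, -0.0, 1.639]
force: [-0.2, 0.7, -2.6]
width: 33.4
gripper_force: 60.4
```

```bash
python3 - <<'E'
from h import *
plan([(531,-284,145,94)])
E
```

```text
at [657.2 134.8 149.6] [179.8  -0.   93.9] w 33.4 t 35.8 q [ 0.05  0.8  -0.53  1.52  0.46  0.95 -0.56]
(531, -284, 145, 94) shift tot [-0.4092 -0.1544  0.004 ] 8 x [-0.0512 -0.0193  0.0005]  turn [ 0.2 -0.  -0.1] 1 x [ 0.19 -0.01 -0.11]
```

Emit:
carry_out(
  deltas=[0, 0, 0, -0.0512, -0.0193, 0, 1, 0, 0, 0, -0.0512, -0.0193, 0, 1, 0, 0, 0, -0.0512, -0.0193, 0, 1, 0, 0, 0, -0.0512, -0.0193, 0, 1, 0, 0, 0, -0.0512, -0.0193, 0, 1, 0, 0, 0, -0.0512, -0.0193, 0, 1, 0, 0, 0, -0.0512, -0.0193, 0, 1, 0, 0, 0, -0.0512, -0.0193, 0, 1, 0, 0, 0, 0, 0, 0, 1, 0, 0, 0, 0, 0, 0, 1],
)

```text
clock: 37.05
eef_pos: [529.2, -283.7, 145.8]
tool_rot: [-3.139, -0.003, 1.639]
force: [0.8, 1.2, -1.8]
width: 33.2
gripper_force: 60.4
```

```bash
python3 - <<'E'
from h import *
plan([(531,-284,15,94)])
E
```

```text
at [ 529.2 -283.7  145.8] [-179.9   -0.2   93.9] w 33.2 t 37.0 q [ 0.8   0.72 -0.58  1.73  0.5   0.85  0.06]
(531, -284, 15, 94) shift tot [-0.0008  0.0021  0.1308] 3 x [-0.0003  0.0007  0.0436]  turn [-0.1 -0.2 -0.1] 1 x [-0.14 -0.15 -0.12]
```

Emit:
carry_out(
  deltas=[0, 0, 0, -0.001, 0.002, 0.045, 1, 0, 0, 0, 0, 0, 0.045, 1, 0, 0, 0, 0, 0, 0.034, 1, 0, 0, 0, 0, 0, 0.006, 1, 0, 0, 0, 0, 0, 0.001, 1, 0, 0, 0, 0, 0, 0.001, 1, 0, 0, 0, 0, 0, 0, 1],
)

```text
clock: 37.92
eef_pos: [533.2, -285.7, 16.8]
tool_rot: [3.14, 0.001, 1.639]
force: [-0.9, -0.6, -1.7]
width: 33.6
gripper_force: 60.4
```

Emit:
carry_out(
  deltas=[0, 0, 0, 0, 0, 0.001, 1, 0, 0, 0, 0, 0, 0.001, 1, 0, 0, 0, 0, 0, 0.001, 1, 0, 0, 0, 0, 0, 0, 1],
)

```text
clock: 38.42
eef_pos: [532.6, -285.7, 14.1]
tool_rot: [3.141, 0.001, 1.639]
force: [-2.7, 0.9, 10.0]
width: 33.4
gripper_force: 61.7
```

Emit:
carry_out(
  deltas=[0, 0, 0, 0, 0, 0, 0, 0, 0, 0, 0, 0, 0, -0.3, 0, 0, 0, 0, 0, 0, -0.3, 0, 0, 0, 0, 0, 0, -0.3, 0, 0, 0, 0, 0, -0.03, -0.5, 0, 0, 0, 0, 0, -0.05, -1, 0, 0, 0, 0, 0, -0.06, -1, 0, 0, 0, 0, 0, -0.06, -1, 0, 0, 0, 0, 0, 0, -1],
)

```text
clock: 39.55
eef_pos: [535.6, -286.1, 217.7]
tool_rot: [3.133, 0.005, 1.639]
force: [-0.0, -0.1, -0.3]
width: 85.4
gripper_force: 0.0
```

Emit:
carry_out(
  deltas=[0, 0, 0, 0.05, 0, 0, -1, 0, 0, 0, 0.05, 0, 0, -1, 0, 0, 0, 0.05, 0, 0, -1, 0, 0, 0, 0.05, 0, 0, -1, 0, 0, 0, 0.05, 0, 0, -1, 0, 0, 0, 0, 0, 0, -1, 0, 0, 0, 0, 0, 0, -1],
)

```text
clock: 40.42
eef_pos: [514.9, -36.7, 211.8]
tool_rot: [-3.14, 0.001, 1.639]
force: [-0.3, 0.0, -0.5]
width: 85.5
gripper_force: 0.0
```

```bash
python3 - <<'E'
from h import *
plan([])
im=ctrl.get_image('side');cv2.imwrite('pics/p9.png',cv2.resize(im[90:480,200:440],None,fx=1.5,fy=1.5)[:,:,::-1])
im=ctrl.get_image('top');cv2.imwrite('pics/p9t.png',cv2.resize(im[140:350,90:570],None,fx=1.6,fy=1.6)[:,:,::-1])
E
```

```text
at [514.9 -36.7 211.8] [-179.9    0.    93.9] w 85.5 t 40.4 q [ 0.45  0.53 -0.64  1.9   0.42  0.85 -0.34]
```

View pics/p9.png

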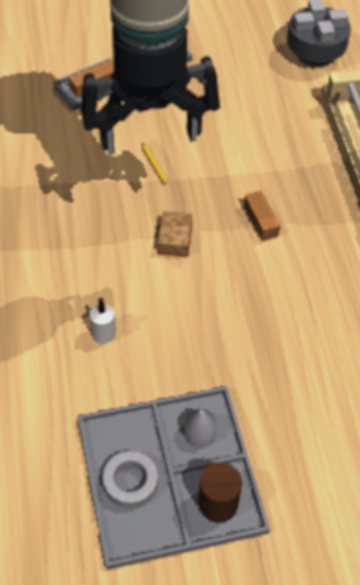

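View pics/p9t.png

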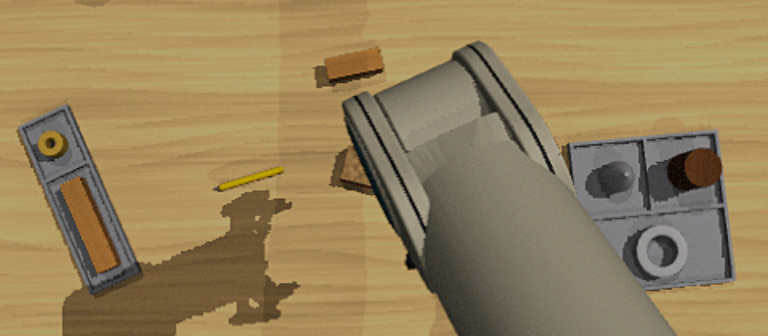

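All five pieces are in their compartments: cone point up at (200,425), billet at (220,490), ring at (130,475), collar and blank in the long tray. The bottle and the short blank haven't moved.

```bash
python3 -c "
from cell import ctrl
print(ctrl.finish_job())"
```

```text
the job is handed in; nothing more can be done
None
```

Both kits are made up and the job is handed in at about 40 s. All five pieces are released in their compartments, and the short blank and glue bottle are where they were.

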